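# Reset the rolling-ball tack tester

## Robot

A 6-joint arm with a two-finger parallel gripper is mounted at the origin on the work surface. World frame = base frame: x ahead of the robot, y to its left, z up, the work surface at z = 0. Lengths are in m, angles in rad, forces in N, time in s.
With the tool pointing down it reaches from about 0.35 to 0.775 m from the base axis. Payload 7.3 kg.
Tool frame: the origin (TCP) lies on the centre line of the jaws, within the pads' length; the fingertips stand 22 mm ahead of it and the grasp point (between the pads) lies 3 mm ahead of it; z points along the fingers, y is the line along which they close (so a half turn about z gives the same grasp; the last joint's range is limited). The gripper opens to 92 mm and grips with 3 to 60 N. Pads are 19 mm wide; open, the fingers measure 130 mm over their backs; the gripper's body (75 mm by 190 mm) begins 47 mm behind the grasp point.
Start: joints at [1.109, 0.342, 1.524, -0, 1.275, -0.146], TCP at [0.163, 0.499, 0.249] pointing down, gripper open.
Joint ranges: [-2.53, 2.53], [-0.77, 2.02], [0.04, 2.7], [-1, 4.14], [0.28, 2.66], [-3.11, 3.11]. Speed limits (rad/s): [2.57, 2.57, 3.14, 3.14, 3.14, 3.14].

## Interface

Orientations are given as a unit quaternion [x, y, z, w].
In Python, from rig import sense, snapshot, calibration, hand_in, look_for, masks_of, tip_of gives the robot as it stands.
- The arm moves only by the tool step_arm, never from a script. Its argument "commands" is a list of rows, each an object with "offset": the shift along the tool's x, y, z in cm, a list of three; "spin": the turn about the tool's z in rad; "grip": the opening in per cent of the stroke, from 0 (shut) to 100 (fully open). A call has 1 to 8 rows; each row shifts and turns the commanded pose from where the row before left it, along the tool's axes as they then stand; what a row does not reach is not made up. A row lasts 1/12 s, in which the tool goes at most 41.7 mm and 7.16 degrees, less where a joint would pass 70% of its speed; a pose out of reach is approached as far as the arm can. A call with a gripper value outside its range is refused whole. The fingers move at their own pace and stop on an object; "grip_force" is the grip in N (left out, the last holds). Time passes only in rows, so rows that do not move let the fingers close. It gives the time, the measured TCP pose, the force, the opening and the grip force at its end, in the units of the state.
- sense(): the state, without advancing time (a new reading comes with each control period).
- snapshot(name): name is "scene" or "top" or "wrist"; returns (picture, depth): 384x512x3 uint8, red, green, blue; 384x512 float32, m along the optical axis (not along the pixel's ray), 0 where there is no reading.
- calibration(name): a dict with "fx", "fy", "cx", "cy" (pixels), "origin" and "orientation" of the camera in the world. Camera axes: x right, y up, looking along -z (the intrinsics and any distortion apply to the point x, -y, -z); pixel columns grow to the right and rows downward; lengths in m; the calibration is good to about 2 mm. A picture is of the moment at which its call begins: read the wrist's pose just before it. calibration takes no time and is no camera call; for the wrist camera it gives the pose at the moment of the call.
- hand_in(): hands the job in; it is judged then, once.
Trained networks look in the newest picture that a camera, given by its name, has taken for a name from the list of things; names that differ only in an ending like _2 or _b are one class to them, and where a whole thing is asked for, a point or a joint stands for the part that bears it (a point fixed in the world has none). Each returns a list of dicts, best first, with "score" (0 to 1); they miss things now and then, are a little off and sometimes report something else, mostly with a low value. They report only what shows in the picture. A call takes as long as a camera call. They do not tell look-alikes from the thing itself.
- look_for(camera, target): "bbox" ([left, top, width, height] in pixels, round what is visible of it).
- masks_of(camera, target): "pixels" (384x512 bool, what is visible of it) and "bbox" ([left, top, width, height] in pixels, round what is visible of it).
- tip_of(camera, target): "centre" ([column, row] in pixels: a listed point, or the origin of a listed thing).
The state is a dict: "time_s": time; "q": joint angles; "qvel": joint speeds; "joint_torque": joint torques, N m; "position": TCP position; "orientation": TCP orientation; "wrist_force": force on the tool from outside, world axes, zero at the start; "ft_torque": the same for the moment, N m; "gripper_width": finger opening in m; "finger_force": force on a finger pad.
Only numpy, scipy, OpenCV 4.12 (cv2) and the standard library are available. Lean on these libraries where they do the work, as an engineer would, in place of code of your own. Each camera call takes 0.05 s, during which the arm holds its last target. There are 200 camera calls.

## Task

The tack tester has just been run and its steel ball lies on the level bed at the foot of the ramp. With a fingertip, gently push the ball along the gutter and up the ramp, over the sprung brass catch and home against the red end stop, so that the catch holds it there and it cannot roll back, then take the finger away. Keep the ball rolling in the gutter all the way, slowly and under control (do not pick it up, ram it, flick it or let it run away down the ramp), and leave the flask, bottle, tape roll and ball block where they stand.

Things in the scene. Friction and masses are not known exactly. Their poses are not given: they have to be found in the camera images.
- tester: Tack tester, fixed: grey base 360 x 100 mm, top 20 mm above the bench, carrying a level bed, then a ramp, both one straight gutter along y = 0. Origin: centre of its footprint at bench height; x points uphill, z up. Level bed: x -160 to -20 mm, floor 24 mm above the bench. Gutter: flat floor 30 mm wide between 3 mm fences that rise 8 mm above it; a black lip 8 mm high closes it at x = -160 mm.
- ramp: The sloping part of the same gutter (same floor width and fences), fixed, rising at 15 degrees. Origin: middle of its floor at the foot, at tester x = -20 mm, 24 mm above the bench; x points up the slope along the floor, z square to the floor. Floor x 0 to 190 mm. Ball home against the red stop: centre at x = 166, z = 16 mm; let go, it settles on the catch at about x = 165 mm.
- ball_center (a point): Centre of the loose polished steel ball, 32 mm in diameter, about 134 g, slippery (friction about 0.08). In the gutter its centre is 16 mm above the floor and 8 mm above the fence tops, so a fingertip just above the fences pushes it squarely from behind; pushed from above its middle it may jam. Let go below the catch it rolls back down.
- catch (a joint): Sprung brass flap in the ramp floor, rad: 0 = up, free end 6 mm above the floor; 0.18 = flush. 34 mm long, 20 mm wide, hinged at its downhill end (ramp x = 118 mm), free end uphill (x = 152 mm). A ball pushed uphill presses it down as it rides over (1 to 2 N at the free end); it springs up behind the ball. Its yellow release tab, 44 mm to the ramp's -y side, lowers it if pressed.
- catch_tip (a point): Middle of the free upper edge of the catch.
- stop_face (a point): Point on the face of the red end stop (36 mm wide, 28 mm high above the floor, face at ramp x = 182 mm) that the ball touches when home, 16 mm above the ramp floor.
- flask: Bystander: clear conical flask with a black rubber stopper, 64 mm in diameter, 109 mm tall. Origin: centre of its underside.
- bottle: Bystander: small amber bottle with a blue cap, 35 mm in diameter, 80 mm tall. Origin: centre of its underside.
- tape_roll: Bystander: roll of tape lying flat, 92 mm in diameter, 25 mm tall. Origin: centre of its underside.
- ball_block: Bystander: wooden block holding four smaller balls, 110 x 50 mm, 36 mm tall over the balls. Origin: centre of its underside.
Mind the look-alikes: they are no part of the job. What is meant by the part that bears ball_center is not pink, and is the smaller of those in its own colour.

How it is judged:
By the outcome, as a careful person would: the job done as asked, in the order asked, and still so for the second after the job is handed in, with the robot touching nothing.
It also fails if it takes over 48 s, if anything falls off the work surface, if the arm or the gripper's body presses on something with over 40 N, if the wrist force passes 120 N, or if a joint passes its speed limit or range.

## Working session

There is one attempt and no reset: what is moved stays moved. The work goes in short steps, Python scripts to look and compute and a tool call to move; the robot and the scene stay as the last step left them, time stands still between calls to the robot, and variables do not carry over. Pictures are saved under pics/ and viewed, at most 10 in all, crops included, and the job is handed in when it is done.

Besides the shell and the picture viewer there is one more tool, called after ">>>" in YAML: its name, and indented under it one key for each argument. step_arm: Moves the arm, as the interface text tells. Its arguments: {"type":"object","properties":{"commands":{"type":"array"},"grip_force":{"type":"number"}},"required":["commands"]}

```bash
mkdir -p pics; cat > h.py <<'E'
import numpy as np, cv2
from scipy.spatial.transform import Rotation as R
from rig import *
def pix2w(c,u,v,d):
    p=np.array([(u-c['cx'])/c['fx']*d,-(v-c['cy'])/c['fy']*d,-d])
    return R.from_quat(c['orientation']).apply(p)+np.array(c['origin'])
def w2pix(c,P):
    p=R.from_quat(c['orientation']).inv().apply(np.array(P)-np.array(c['origin']))
    return c['cx']+c['fx']*p[...,0]/-p[...,2], c['cy']+c['fy']*p[...,1]/p[...,2]
def ray_z(c,u,v,z):
    o=np.array(c['origin']);a=pix2w(c,u,v,1.)-o
    return o+a*(z-o[2])/a[2]
E
python3 - <<'E'
from h import *
s=sense();print(s['position'],s['orientation'],s['time_s'],s['wrist_force'])
ims=[]
for n in ['scene','top']:
    im,d=snapshot(n);c=calibration(n);print(n,{k:np.round(v,3) for k,v in c.items()})
    ims.append(im[:,:,::-1])
    for t in ['tester','ramp','ball_center','catch','catch_tip','stop_face']:
        print(t,[(np.round(x['centre']),round(x['score'],2), np.round(pix2w(c,*x['centre'],d[int(x['centre'][1]),int(x['centre'][0])]),3)) for x in tip_of(n,t)[:4]])
    print('bb',[(x['bbox'],round(x['score'],2)) for x in look_for(n,'ball_center')])
    cv2.imwrite(f'pics/{n}.png',cv2.resize(ims[-1],(800,600)))
E
```

```text
[0.16283358 0.49870067 0.2480414 ] [ 1.57215205e-01  9.87564060e-01 -7.43260534e-04 -2.33691946e-04] 0.0 [ 0.27155758 -0.75974998  1.15510145]
scene {'fx': np.float64(446.551), 'fy': np.float64(446.551), 'cx': np.float64(255.668), 'cy': np.float64(193.216), 'origin': array([ 0.838, -0.405,  0.884]), 'orientation': array([0.273, 0.067, 0.228, 0.932])}
tester [(array([213., 242.]), 0.8, array([ 0.562, -0.069,  0.028])), (array([292., 172.]), 0.44, array([0.629, 0.19 , 0.002]))]
ramp [(array([205., 239.]), 0.8, array([ 0.541, -0.071,  0.025]))]
ball_center [(array([175., 266.]), 0.71, array([ 0.528, -0.16 ,  0.05 ])), (array([112., 267.]), 0.66, array([ 0.41 , -0.216,  0.036])), (array([117., 319.]), 0.66, array([ 0.483, -0.298,  0.031]))]Traceback (most recent call last):
  File "<stdin>", line 8, in <module>
ValueError: it knows: ball_block, ball_center, bottle, catch_tip, flask, ramp, stop_face, tape_roll, tester
```

```bash
python3 - <<'E'
from h import *
for n in ['scene','top']:
    im,d=snapshot(n);c=calibration(n)
    if n=='top': print(n,{k:np.round(v,3) for k,v in c.items()})
    for t in ['tester','ramp','ball_center','catch_tip','stop_face']:
        print(t,[(np.round(x['centre']),round(x['score'],2), np.round(pix2w(c,*x['centre'],d[int(x['centre'][1]),int(x['centre'][0])]),3)) for x in tip_of(n,t)[:4]])
    print('bb',[(x['bbox'],round(x['score'],2)) for x in look_for(n,'ball_center')])
    cv2.imwrite(f'pics/{n}.png',cv2.resize(im[:,:,::-1],(800,600)))
E
```

```text
tester [(array([211., 242.]), 0.92, array([ 0.561, -0.074,  0.037]))]
ramp [(array([290., 173.]), 0.75, array([ 0.625,  0.189, -0.001])), (array([205., 241.]), 0.64, array([ 0.544, -0.075,  0.025]))]
ball_center [(array([112., 267.]), 0.81, array([ 0.411, -0.217,  0.037])), (array([117., 320.]), 0.81, array([ 0.481, -0.3  ,  0.026])), (array([172., 265.]), 0.73, array([ 0.524, -0.163,  0.055]))]
catch_tip [(array([247., 191.]), 0.6, array([0.577, 0.055, 0.068]))]
stop_face [(array([258., 174.]), 0.66, array([0.587, 0.086, 0.098]))]
bb [([112.2, 314.3, 14.9, 15.5], 0.72), ([165.8, 257.5, 12.3, 16.7], 0.66), ([104.2, 259.1, 17.7, 18.7], 0.65)]
top {'fx': np.float64(387.748), 'fy': np.float64(387.748), 'cx': np.float64(246.843), 'cy': np.float64(186.434), 'origin': array([0.432, 0.021, 1.049]), 'orientation': array([ 0.059, -0.049, -0.704,  0.706])}
tester [(array([282., 205.]), 0.55, array([ 0.541, -0.057,  0.032]))]
ramp [(array([286., 205.]), 0.73, array([ 0.54 , -0.068,  0.024]))]
ball_center [(array([373., 229.]), 0.61, array([ 0.478, -0.293,  0.03 ])), (array([325., 212.]), 0.5, array([ 0.52 , -0.164,  0.055])), (array([342., 262.]), 0.5, array([ 0.393, -0.21 ,  0.037]))]
catch_tip [(array([286., 204.]), 0.61, array([ 0.545, -0.069,  0.026])), (array([235., 188.]), 0.41, array([0.58 , 0.066, 0.064]))]
stop_face [(array([228., 184.]), 0.71, array([0.589, 0.084, 0.071]))]
bb [([315.8, 205.5, 10.3, 10.6], 0.69), ([337.1, 254.9, 16.2, 14.0], 0.64), ([365.4, 224.0, 13.5, 12.4], 0.46)]
```

View pics/scene.png

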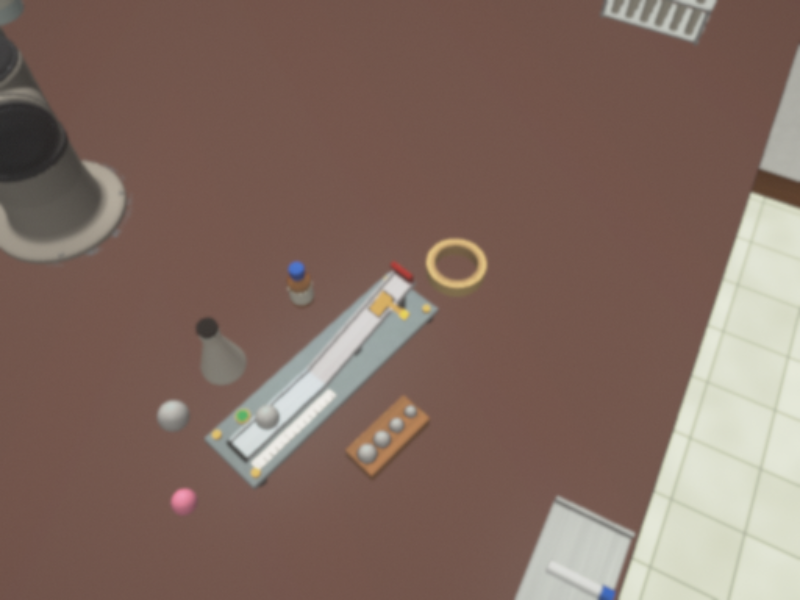

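View pics/top.png

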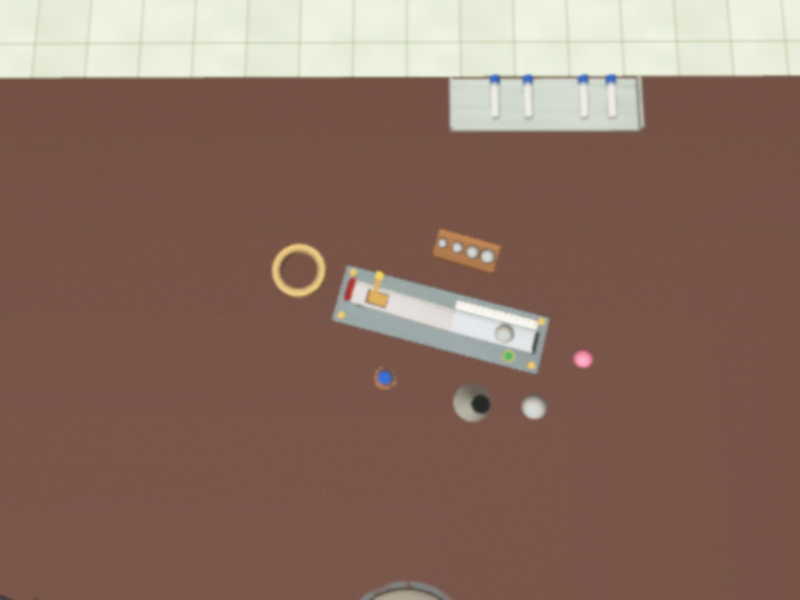

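The scene picture (800x600) shows these candidates:
- Grey ball in the gutter at (267,416).
- Larger grey ball on the bench at (172,415).
- Pink ball at (183,500).
- Block balls at about (390,435).

The target is grey and the smaller of the two grey ones, so I choose the ball in the gutter at (267,416). That is (503,333) in the top picture. Next I move over the tester to check it up close.

>>> step_arm:
  commands:
    - {"offset": [-2.3, -2.1, 0], "spin": 0, "grip": 0}
    - {"offset": [-2.3, -2.1, 0], "spin": 0, "grip": 0}
    - {"offset": [-2.3, -2.1, 0], "spin": 0, "grip": 0}
    - {"offset": [-2.3, -2.1, 0], "spin": 0, "grip": 0}
    - {"offset": [-2.3, -2.1, 0], "spin": 0, "grip": 0}
    - {"offset": [-2.3, -2.1, 0], "spin": 0, "grip": 0}
    - {"offset": [-2.3, -2.1, 0], "spin": 0, "grip": 0}
    - {"offset": [-2.3, -2.1, 0], "spin": 0, "grip": 0}

```text
time_s: 1.57
position: [0.2862, 0.2809, 0.2489]
orientation: [0.157, 0.988, 0.0, 0.0]
wrist_force: [0.3, 0.3, -0.3]
gripper_width: 0.0431
finger_force: 0.0
```

>>> step_arm:
  commands:
    - {"offset": [-2.3, -2.1, 0], "spin": 0, "grip": 0}
    - {"offset": [-2.3, -2.1, 0], "spin": 0, "grip": 0}
    - {"offset": [-2.3, -2.1, 0], "spin": 0, "grip": 0}
    - {"offset": [-2.3, -2.1, 0], "spin": 0, "grip": 0}
    - {"offset": [-2.3, -2.1, 0], "spin": 0, "grip": 0}
    - {"offset": [-2.3, -2.1, 0], "spin": 0, "grip": 0}
    - {"offset": [-2.3, -2.1, 0], "spin": 0, "grip": 0}
    - {"offset": [-2.3, -2.1, 0], "spin": 0, "grip": 0}

```text
time_s: 2.23
position: [0.409, 0.0639, 0.249]
orientation: [0.157, 0.988, 0.0, 0.0]
wrist_force: [0.5, 0.6, -0.9]
gripper_width: 0.0004
finger_force: 0.0
```

>>> step_arm:
  commands:
    - {"offset": [-2.3, -2.1, 0], "spin": 0, "grip": 0}
    - {"offset": [-2.3, -2.1, 0], "spin": 0, "grip": 0}
    - {"offset": [-2.3, -2.1, 0], "spin": 0, "grip": 0}
    - {"offset": [-2.3, -2.1, 0], "spin": 0, "grip": 0}
    - {"offset": [-2.3, -2.1, 0], "spin": 0, "grip": 0}
    - {"offset": [0, 0, 0], "spin": 0, "grip": 0}
    - {"offset": [0, 0, 0], "spin": 0, "grip": 0}
    - {"offset": [0, 0, 0], "spin": 0, "grip": 0}

```text
time_s: 2.9
position: [0.4847, -0.0697, 0.2485]
orientation: [0.157, 0.988, 0.0, -0.0]
wrist_force: [-0.4, -0.1, -0.3]
gripper_width: 0.0007
finger_force: 0.0
```

```bash
python3 - <<'E'
from h import *
s=sense();print(s['position'],s['orientation'],s['time_s'],s['wrist_force'],s['gripper_width'])
n='wrist'
c=calibration(n);im,d=snapshot(n);print({k:np.round(v,3) for k,v in c.items()})
for t in ['ball_center','catch_tip','stop_face','ramp','tester']:
    print(t,[(np.round(x['centre']),round(x['score'],2), np.round(pix2w(c,*x['centre'],d[int(x['centre'][1]),int(x['centre'][0])]),4)) for x in tip_of(n,t)[:4]])
np.savez('w1.npz',im=im,d=d,o=c['origin'],q=c['orientation'])
cv2.imwrite('pics/w1.png',cv2.resize(im[:,:,::-1],(800,600)))
E
```

```text
[ 0.48470717 -0.06971352  0.24845662] [ 1.57431288e-01  9.87529776e-01  2.86575778e-04 -4.97985680e-04] 2.9 [-0.3612181  -0.14967506 -0.32962122] 0.0007207050033762076
{'fx': np.float64(334.816), 'fy': np.float64(334.816), 'cx': np.float64(251.235), 'cy': np.float64(193.856), 'origin': array([ 0.407, -0.044,  0.385]), 'orientation': array([-0.123, -0.089,  0.58 ,  0.8  ])}
ball_center [(array([103., 131.]), 0.92, array([ 0.3983, -0.201 ,  0.0395])), (array([ 64., 220.]), 0.76, array([ 0.4753, -0.2911,  0.0302])), (array([185., 221.]), 0.58, array([ 0.5127, -0.1535,  0.0532])), (array([192., 105.]), 0.43, array([ 0.4034, -0.0977,  0.0815]))]
catch_tip [(array([408., 219.]), 0.87, array([0.5784, 0.069 , 0.0636]))]
stop_face [(array([440., 222.]), 0.74, array([0.5807, 0.0914, 0.084 ]))]
ramp [(array([260., 214.]), 0.56, array([ 0.5404, -0.0773,  0.0244]))]
tester [(array([276., 205.]), 0.63, array([ 0.5339, -0.0563,  0.0279]))]
```

View pics/w1.png

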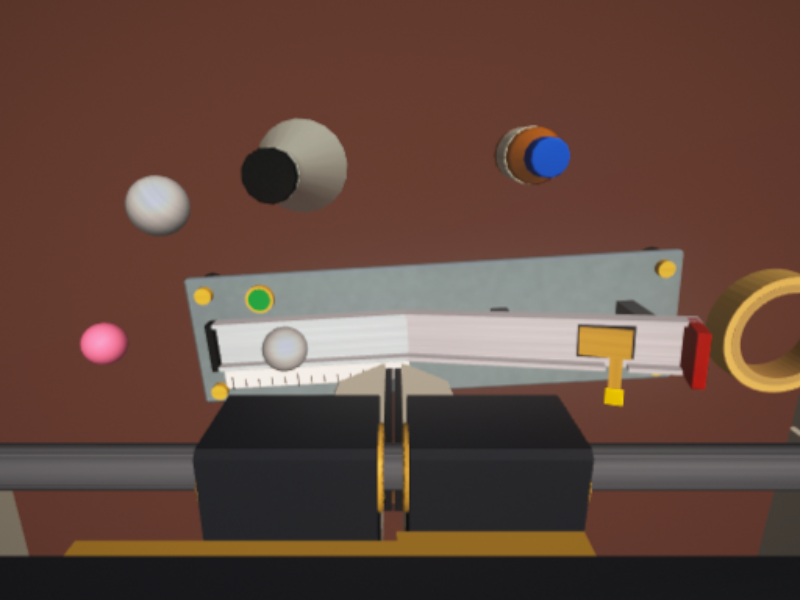

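The wrist picture shows the gutter ball at (285,348), resting in the gutter and grey. It is smaller than the grey bench ball at (157,205); the pink one is at (103,343). The catch is at (606,342) and the red stop at (698,355). I'll now fit the tester frame.

```bash
cat > fit.py <<'E'
from h import *
from scipy.optimize import least_squares
cams={}
def obs():
    out=[]
    for n in ['scene','top','wrist']:
        c=calibration(n);im,d=snapshot(n)
        v,u=np.nonzero(d>0)
        P=pix2w_arr(c,u,v,d[v,u]); out.append((n,c,im,d,u,v,P))
    return out
def pix2w_arr(c,u,v,d):
    p=np.c_[(u-c['cx'])/c['fx']*d,-(v-c['cy'])/c['fy']*d,-d]
    return R.from_quat(c['orientation']).apply(p)+np.array(c['origin'])
if __name__=='__main__':
  for n,c,im,d,u,v,P in obs():
    rgb=im[v,u].astype(int)
    near=(abs(P[:,0]-.55)<.12)&(abs(P[:,1]+.04)<.26)
    # base surface: greenish grey, z about 20 mm
    hsv=cv2.cvtColor(im,cv2.COLOR_RGB2HSV)[v,u]
    base=near&(abs(P[:,2]-.02)<.012)&(hsv[:,0]>60)&(hsv[:,0]<120)&(rgb.sum(1)>250)
    m=np.zeros(d.shape,np.uint8);m[v[base],u[base]]=255
    m=cv2.morphologyEx(m,cv2.MORPH_OPEN,np.ones((3,3)))
    k=m[v,u]>0
    w=np.array([ray_z(c,a,b,.02)[:2] for a,b in zip(u[k],v[k])])
    print(n,k.sum(),'z',np.median(P[k,2]),cv2.minAreaRect((w*1000).astype(np.float32)))
    for x in masks_of(n,'ball_center'):
        vv,uu=np.nonzero(x['pixels']);e=((uu.min()+uu.max())/2,(vv.min()+vv.max())/2)
        print('  ball',np.round(x['score'],2),np.round(e),len(uu),'at z40:',np.round(ray_z(c,*e,.040),4))
    r=near&(hsv[:,1]>170)&((hsv[:,0]<6)|(hsv[:,0]>174))&(P[:,1]>.05)&(P[:,2]>.04)
    print('  red',r.sum(),P[r].min(0),P[r].max(0),np.median(P[r],0))
    for t in ['catch_tip','stop_face']:
        z=.024+(.152*np.sin(np.radians(15))+.006) if t=='catch_tip' else .024+.182*np.sin(np.radians(15))+.016*np.cos(np.radians(15))
        print('  ',t,[(round(x['score'],2),np.round(ray_z(c,*x['centre'],z),4)) for x in tip_of(n,t)[:2]])
E
python3 fit.py
```

```text
scene 3690 z 0.020593456798279453 ((545.46630859375, -59.52107238769531), (354.8324890136719, 97.09991455078125), 75.40345001220703)
  ball 0.87 [110. 266.] 273 at z40: [ 0.407  -0.2179  0.04  ]
  ball 0.78 [118. 322.] 242 at z40: [ 0.4895 -0.3027  0.04  ]
  ball 0.76 [170. 267.] 195 at z40: [ 0.5174 -0.1631  0.04  ]Traceback (most recent call last):
  File "fit.py", line 30, in <module>
    print('  red',r.sum(),P[r].min(0),P[r].max(0),np.median(P[r],0))
                          ~~~~~~~~^^^
    return umr_minimum(a, axis, None, out, keepdims, initial, where)
ValueError: zero-size array to reduction operation minimum which has no identity
```

```bash
sed -i "/'  red'/d" fit.py; python3 fit.py
```

```text
scene 3674 z 0.020631818597282248 ((545.4174194335938, -59.46623229980469), (354.7516784667969, 96.98130798339844), 75.39875793457031)
  ball 0.8 [110. 267.] 287 at z40: [ 0.4093 -0.2192  0.04  ]
  ball 0.54 [170. 268.] 173 at z40: [ 0.518 -0.164  0.04 ]
   catch_tip [(0.46, array([0.5745, 0.0635, 0.0693]))]
   stop_face [(0.69, array([0.5834, 0.0891, 0.0866]))]
top 641 z 0.01976060742537733 ((572.3870849609375, 47.50987243652344), (137.67001342773438, 96.51853942871094), 75.25389099121094)
  ball 0.62 [338. 260.] 74 at z40: [ 0.399  -0.1978  0.04  ]
   catch_tip [(0.65, array([0.5755, 0.0709, 0.0693])), (0.62, array([0.4446, 0.0406, 0.0693]))]
   stop_face [(0.7, array([0.5858, 0.0931, 0.0866])), (0.55, array([0.4412, 0.0355, 0.0866]))]
wrist 10999 z 0.020242450926121258 ((543.7098999023438, -57.58160400390625), (355.69989013671875, 98.90235900878906), 75.3359375)
  ball 0.96 [182. 222.] 662 at z40: [ 0.5175 -0.1616  0.04  ]
  ball 0.91 [100. 130.] 1300 at z40: [ 0.3977 -0.2033  0.04  ]
  ball 0.68 [287. 208.] 24391 at z40: [ 0.5373 -0.046   0.04  ]
  ball 0.66 [ 66. 218.] 624 at z40: [ 0.474  -0.2815  0.04  ]
   catch_tip [(0.71, array([0.5713, 0.0651, 0.0693]))]
   stop_face [(0.89, array([0.5813, 0.0898, 0.0866])), (0.7, array([ 0.5122, -0.0539,  0.0866]))]
```

>>> step_arm:
  commands:
    - {"offset": [0, 0, 0], "spin": -0.0606, "grip": 0}
    - {"offset": [-1.1, -2.5, 1], "spin": 0, "grip": 0}
    - {"offset": [-1.1, -2.5, 2], "spin": 0, "grip": 0}
    - {"offset": [-1.1, -2.5, 2], "spin": 0, "grip": 0}
    - {"offset": [-1.1, -2.5, 2], "spin": 0, "grip": 0}
    - {"offset": [-1.1, -2.4, 2], "spin": 0, "grip": 0}
    - {"offset": [0, 0, 2], "spin": 0, "grip": 0}
    - {"offset": [0, 0, 0], "spin": 0, "grip": 0}

```text
time_s: 4.67
position: [0.5051, -0.2043, 0.1347]
orientation: [0.128, 0.992, 0.001, -0.003]
wrist_force: [-0.4, 0.3, -0.7]
gripper_width: 0.0002
finger_force: 0.0
```

```bash
cat > st.py <<'E'
from h import *
U=np.array([np.cos(np.radians(75.35)),np.sin(np.radians(75.35))]);N=np.array([-U[1],U[0]]);C=np.array([.5446,-.0585])
def look(pic=None):
    s=sense();p=s['position'];b=R.from_quat(s['orientation']).apply([0,1,0])
    print('t',round(s['time_s'],2),'tcp in tester mm',np.round([(p[:2]-C)@U*1e3,(p[:2]-C)@N*1e3,p[2]*1e3],1),'yaw',np.degrees(np.arctan2(b[1],b[0])).round(2),'F',np.round(s['wrist_force'],1))
    c=calibration('wrist');im,d=snapshot('wrist')
    for x in masks_of('wrist','ball_center')[:4]:
        vv,uu=np.nonzero(x['pixels']);e=((uu.min()+uu.max())/2,(vv.min()+vv.max())/2)
        w=ray_z(c,*e,.04)[:2]-C
        print(' ball',round(x['score'],2),np.round(e),len(uu),'along/lat if z40',np.round([w@U*1e3,w@N*1e3],1),'depth z',np.round(pix2w(c,*e,d[int(e[1]),int(e[0])])[2]*1e3))
    if pic: cv2.imwrite(f'pics/{pic}.png',cv2.resize(im[:,:,::-1],(800,600)))
if __name__=='__main__':
    import sys; look(*sys.argv[1:])
E
python3 st.py w2
```

```text
t 4.67 tcp in tester mm [-151.1    1.3  134.7] yaw 75.24 F [-0.4  0.3 -0.7]
 ball 0.92 [202.  59.] 2934 along/lat if z40 [-182.9  102.4] depth z 40.0
 ball 0.63 [130. 194.] 1326 along/lat if z40 [-239.1   11.2] depth z 30.0
 ball 0.62 [312. 208.] 1466 along/lat if z40 [-106.1    0.6] depth z 56.0
```

View pics/w2.png

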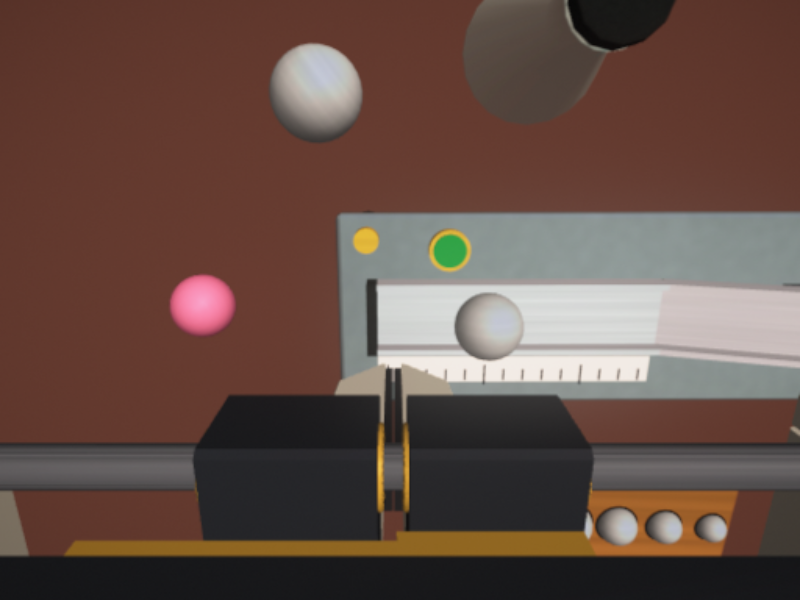

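Same ball, now at (489,327). The fingertips at (395,370) look tapered along the closing axis, so I'll measure their profile from the depth image before choosing which face to push with.

```bash
python3 - <<'E'
from h import *
from fit import pix2w_arr
s=sense();c=calibration('wrist');im,d=snapshot('wrist')
v,u=np.mgrid[225:310,150:400];v=v.ravel();u=u.ravel();k=d[v,u]>0;v=v[k];u=u[k]
T=R.from_quat(s['orientation']).inv().apply(pix2w_arr(c,u,v,d[v,u])-s['position'])*1e3
for z in range(24,-60,-4):
    m=(abs(T[:,2]-z)<2)&(abs(T[:,0])<60)&(abs(T[:,1])<80)
    if m.sum(): print(z,m.sum(),'x',np.percentile(T[m,0],[1,50,99]).round(1),'y',np.percentile(T[m,1],[1,99]).round(1))
from st import *
for n in ['top','scene']:
    c=calibration(n);snapshot(n)
    for t in ['flask','bottle']:
        for x in tip_of(n,t)[:1]:
            w=ray_z(c,*x['centre'],0)[:2]-C;print(n,t,x['score'],[w@U*1e3,w@N*1e3])
E
```

```text
24 5 x [ 9.8 11.6 11.8] y [-3.3  3.3]
20 75 x [ 9.9 11.6 12.5] y [-6.2  7. ]
16 128 x [10.  11.8 12.4] y [-10.3  10.4]
12 198 x [ 9.9 11.9 12.5] y [-14.2  14.3]
8 255 x [10.1 11.9 12.5] y [-16.2  16.4]
4 298 x [10.  11.9 12.6] y [-16.5  16.4]
0 227 x [10.  11.9 12.6] y [-16.8  16.8]
-4 82 x [ 9.9 10.8 12.5] y [-3.7  3.8]
-8 81 x [10.  10.7 12.6] y [-3.7  3.7]
-12 106 x [ 4.3 10.4 12.4] y [-3.1  3.2]
-16 65 x [ 9.7 10.4 12.2] y [-2.8  2.6]
-20 49 x [ 9.8 10.5 11.4] y [-2.2  2.2]
-24 9 x [10.4 10.7 11.1] y [-2.1  2.1]
-48 254 x [31.7 36.9 37.4] y [-29.   29.5]
-52 1284 x [36.5 37.2 37.8] y [-28.   29.9]
-56 1628 x [31.3 37.1 37.8] y [-26.9  38.8]
top flask 0.7 [np.float64(-76.6057401341767), np.float64(118.31176471783142)]
top bottle 0.54 [np.float64(65.7251905571193), np.float64(118.29947129822091)]
scene flask 0.66 [np.float64(-93.02576466609861), np.float64(114.1710205849068)]
scene bottle 0.86 [np.float64(66.06305016024156), np.float64(120.50773537393538)]
```

The tip tapers at 45° along the closing axis but is flat along tool x. I'll turn the tool 90° and push with the flat x side. First I need the flask stopper's clearance from the gripper body, which is ±95 mm across the gutter.

```bash
python3 - <<'E'
from st import *
from fit import pix2w_arr
for n in ['wrist','top','scene']:
    c=calibration(n);im,d=snapshot(n)
    v,u=np.nonzero(d>0);P=pix2w_arr(c,u,v,d[v,u])
    a=(P[:,:2]-C)@U*1e3;l=(P[:,:2]-C)@N*1e3
    m=(P[:,2]>.085)&(P[:,2]<.118)&(abs(a+85)<40)&(l>70)&(l<160)&(im[v,u].sum(1)<150)
    if m.sum(): print(n,m.sum(),np.percentile(a[m],[2,98]).round(),np.percentile(l[m],[2,98]).round(),P[m,2].max())
print(sense()['q'])
E
```

```text
wrist 1355 [-100.  -75.] [109. 119.] 0.11156889381992263
top 75 [-96. -75.] [112. 132.] 0.11190503629166593
[-5.22382555e-01  4.91040294e-01  1.61662685e+00  1.10364303e-04
  1.03325488e+00 -1.83835484e+00]
```

>>> step_arm:
  commands:
    - {"offset": [0, 0, 0], "spin": 0.12, "grip": 0}
    - {"offset": [0, 0, 0], "spin": 0.12, "grip": 0}
    - {"offset": [0, 0, 0], "spin": 0.12, "grip": 0}
    - {"offset": [0, 0, 0], "spin": 0.12, "grip": 0}
    - {"offset": [0, 0, 0], "spin": 0.12, "grip": 0}
    - {"offset": [0, 0, 0], "spin": 0.12, "grip": 0}
    - {"offset": [0, 0, 0], "spin": 0.12, "grip": 0}
    - {"offset": [0, 0, 0], "spin": 0.12, "grip": 0}

```text
time_s: 5.93
position: [0.5071, -0.204, 0.1388]
orientation: [0.573, 0.819, 0.0, 0.0]
wrist_force: [0.0, 0.3, 0.3]
gripper_width: 0.0002
finger_force: 0.0
```

>>> step_arm:
  commands:
    - {"offset": [0, 0, 0], "spin": 0.12, "grip": 0}
    - {"offset": [0, 0, 0], "spin": 0.12, "grip": 0}
    - {"offset": [0, 0, 0], "spin": 0.12, "grip": 0}
    - {"offset": [0, 0, 0], "spin": 0.12, "grip": 0}
    - {"offset": [0, 0, 0], "spin": 0.129, "grip": 0}
    - {"offset": [1.1, 0.5, 2], "spin": 0, "grip": 0}
    - {"offset": [0, 0, 2], "spin": 0, "grip": 0}
    - {"offset": [0, 0, 0], "spin": 0, "grip": 0}

```text
time_s: 6.6
position: [0.513, -0.1932, 0.0956]
orientation: [0.789, 0.614, -0.001, -0.003]
wrist_force: [-1.2, 0.8, -0.1]
gripper_width: 0.0004
finger_force: 0.0
```

```bash
python3 st.py w3
```

```text
t 6.6 tcp in tester mm [-138.4   -3.5   95.6] yaw -14.25 F [-1.2  0.8 -0.1]
 ball 0.69 [103. 264.] 1826 along/lat if z40 [-165.9   93. ] depth z 32.0
 ball 0.69 [252. 335.] 218 along/lat if z40 [-219.7   -3.2] depth z 23.0
 ball 0.64 [248. 176.] 2209 along/lat if z40 [-106.3   -0.3] depth z 55.0
```

View pics/w3.png

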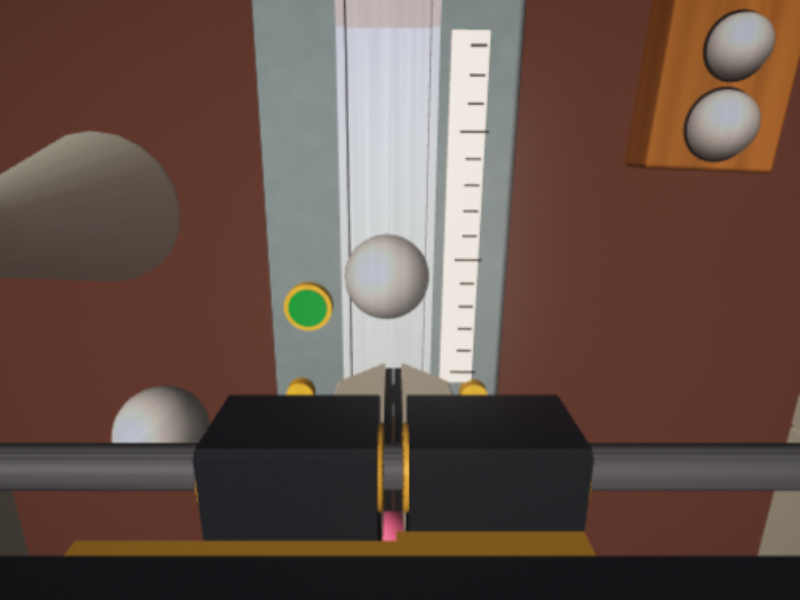

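The ball is at (387,276), centred between the fences ahead of the closed fingertips at (393,370), with about 5 mm of gap. Lowering.

>>> step_arm:
  commands:
    - {"offset": [-0.2, 0, 1], "spin": 0, "grip": 0}
    - {"offset": [0, 0, 1.2], "spin": 0, "grip": 0}
    - {"offset": [0, 0, 1], "spin": 0, "grip": 0}
    - {"offset": [0, 0, 0.6], "spin": 0, "grip": 0}
    - {"offset": [0, 0, 0.3], "spin": 0, "grip": 0}
    - {"offset": [0, 0, 0], "spin": 0, "grip": 0}
    - {"offset": [0, 0, 0], "spin": 0, "grip": 0}

```text
time_s: 7.28
position: [0.5144, -0.1966, 0.0579]
orientation: [0.79, 0.614, 0.0, 0.0]
wrist_force: [0.7, -0.3, -0.2]
gripper_width: 0.0005
finger_force: 0.0
```

```bash
python3 st.py
```

```text
t 7.28 tcp in tester mm [-141.3   -5.7   57.9] yaw -14.29 F [ 0.7 -0.3 -0.2]
 ball 0.9 [240. 190.] 3485 along/lat if z40 [-106.3    0.5] depth z 56.0
 ball 0.61 [ 68. 306.] 2077 along/lat if z40 [-172.1   93.3] depth z 119.0
```

>>> step_arm:
  commands:
    - {"offset": [0.2, -0.2, 0.3], "spin": 0.006, "grip": 0}
    - {"offset": [0.2, 0, 0], "spin": 0, "grip": 0}
    - {"offset": [0.1, 0, 0], "spin": 0, "grip": 0}
    - {"offset": [0.1, 0, 0], "spin": 0, "grip": 0}
    - {"offset": [0.1, 0, 0], "spin": 0, "grip": 0}
    - {"offset": [0.1, 0, 0], "spin": 0, "grip": 0}
    - {"offset": [0.1, 0, 0], "spin": 0, "grip": 0}
    - {"offset": [0.1, 0, 0], "spin": 0, "grip": 0}

```text
time_s: 8.05
position: [0.5148, -0.1863, 0.0547]
orientation: [0.791, 0.611, 0.0, 0.0]
wrist_force: [-0.7, -0.6, 1.1]
gripper_width: 0.0004
finger_force: 0.1
```

```bash
python3 st.py
```

```text
t 8.05 tcp in tester mm [-131.1   -3.5   54.7] yaw -14.63 F [-0.7 -0.6  1.1]
 ball 0.96 [ 76. 331.] 2453 along/lat if z40 [-175.3   92.5] depth z 37.0
 ball 0.9 [245. 208.] 3496 along/lat if z40 [-104.4    0.3] depth z 56.0
```

>>> step_arm:
  commands:
    - {"offset": [0.15, 0, 0], "spin": 0, "grip": 0}
    - {"offset": [0.2, 0, 0], "spin": 0, "grip": 0}
    - {"offset": [0.25, 0, 0], "spin": 0, "grip": 0}
    - {"offset": [0.3, 0, 0], "spin": 0, "grip": 0}
    - {"offset": [0.3, 0, 0], "spin": 0, "grip": 0}
    - {"offset": [0.3, 0, 0], "spin": 0, "grip": 0}
    - {"offset": [0.3, 0, 0], "spin": 0, "grip": 0}
    - {"offset": [0.3, 0, 0], "spin": 0, "grip": 0}

```text
time_s: 8.82
position: [0.5202, -0.1656, 0.0547]
orientation: [0.791, 0.611, 0.0, -0.0]
wrist_force: [-0.5, 0.3, -0.0]
gripper_width: 0.0005
finger_force: 0.0
```

>>> step_arm:
  commands:
    - {"offset": [0.3, 0, 0], "spin": 0, "grip": 0}
    - {"offset": [0.3, 0, 0], "spin": 0, "grip": 0}
    - {"offset": [0.3, 0, 0], "spin": 0, "grip": 0}
    - {"offset": [0.3, 0, 0], "spin": 0, "grip": 0}
    - {"offset": [0.3, 0, 0], "spin": 0, "grip": 0}
    - {"offset": [0.3, 0, 0], "spin": 0, "grip": 0}
    - {"offset": [0.3, 0, 0], "spin": 0, "grip": 0}
    - {"offset": [0.3, 0, 0], "spin": 0, "grip": 0}

```text
time_s: 9.48
position: [0.5262, -0.1425, 0.0547]
orientation: [0.791, 0.611, 0.0, -0.0]
wrist_force: [0.0, 0.3, -0.4]
gripper_width: 0.0006
finger_force: 0.0
```

```bash
python3 st.py
```

```text
t 9.48 tcp in tester mm [-85.9  -3.5  54.7] yaw -14.63 F [ 0.   0.3 -0.4]
 ball 0.72 [248. 208.] 3474 along/lat if z40 [-59.2  -0.9] depth z 55.0
```

>>> step_arm:
  commands:
    - {"offset": [0.3, 0, 0], "spin": 0, "grip": 0}
    - {"offset": [0.3, 0, 0], "spin": 0, "grip": 0}
    - {"offset": [0.3, 0, 0], "spin": 0, "grip": 0}
    - {"offset": [0.3, 0, 0], "spin": 0, "grip": 0}
    - {"offset": [0.3, 0, 0], "spin": 0, "grip": 0}
    - {"offset": [0.3, 0, 0], "spin": 0, "grip": 0}
    - {"offset": [0.3, 0, 0], "spin": 0, "grip": 0}
    - {"offset": [0.3, 0, 0], "spin": 0, "grip": 0}

```text
time_s: 10.25
position: [0.5323, -0.1192, 0.0547]
orientation: [0.791, 0.611, 0.0, -0.0]
wrist_force: [-0.8, -1.1, 0.5]
gripper_width: 0.0001
finger_force: 0.0
```

>>> step_arm:
  commands:
    - {"offset": [0.3, 0, 0], "spin": 0, "grip": 0}
    - {"offset": [0.3, 0, 0], "spin": 0, "grip": 0}
    - {"offset": [0.3, 0, 0], "spin": 0, "grip": 0}
    - {"offset": [0.3, 0, 0], "spin": 0, "grip": 0}
    - {"offset": [0.3, 0, -0.08], "spin": 0, "grip": 0}
    - {"offset": [0.3, 0, -0.08], "spin": 0, "grip": 0}
    - {"offset": [0.3, 0, -0.08], "spin": 0, "grip": 0}
    - {"offset": [0.3, 0, -0.08], "spin": 0, "grip": 0}

```text
time_s: 10.92
position: [0.5383, -0.0962, 0.0581]
orientation: [0.791, 0.611, 0.0, 0.0]
wrist_force: [0.2, -0.4, 0.5]
gripper_width: 0.0001
finger_force: 0.4
```

```bash
python3 st.py w4
```

```text
t 10.92 tcp in tester mm [-38.   -3.5  58.1] yaw -14.64 F [ 0.2 -0.4  0.5]
 ball 0.57 [248. 208.] 3435 along/lat if z40 [-12.2  -1.1] depth z 58.0
```

View pics/w4.png

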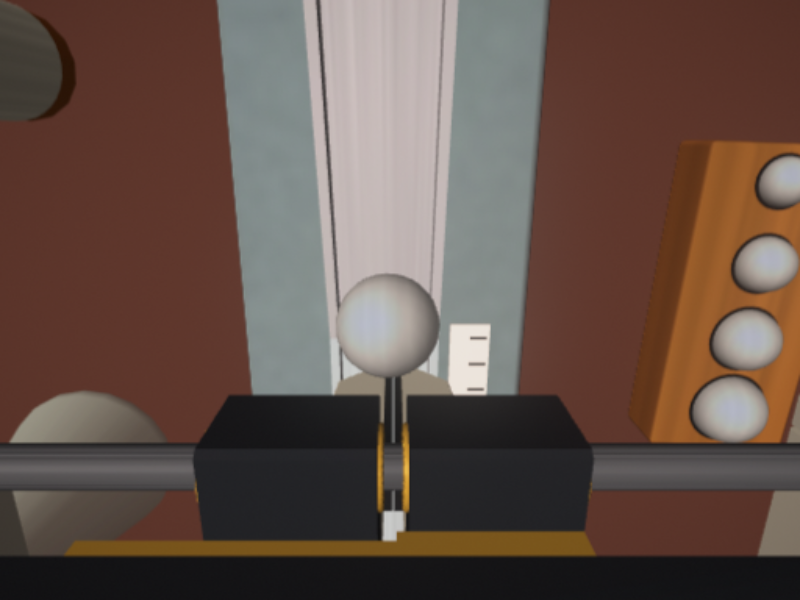

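The ball is at (388,325), now on the ramp and touching the fingertip. I continue up the slope.

>>> step_arm:
  commands:
    - {"offset": [0.3, 0, -0.08], "spin": 0, "grip": 0}
    - {"offset": [0.3, 0, -0.08], "spin": 0, "grip": 0}
    - {"offset": [0.3, 0, -0.08], "spin": 0, "grip": 0}
    - {"offset": [0.3, 0, -0.08], "spin": 0, "grip": 0}
    - {"offset": [0.3, 0, -0.08], "spin": 0, "grip": 0}
    - {"offset": [0.3, 0, -0.08], "spin": 0, "grip": 0}
    - {"offset": [0.3, 0, -0.08], "spin": 0, "grip": 0}
    - {"offset": [0.3, 0, -0.08], "spin": 0, "grip": 0}

```text
time_s: 11.68
position: [0.5444, -0.0728, 0.0644]
orientation: [0.791, 0.611, 0.0, -0.0]
wrist_force: [-0.8, -0.7, 0.1]
gripper_width: -0.0
finger_force: 0.4
```

>>> step_arm:
  commands:
    - {"offset": [0.3, 0, -0.08], "spin": 0, "grip": 0}
    - {"offset": [0.3, 0, -0.08], "spin": 0, "grip": 0}
    - {"offset": [0.3, 0, -0.08], "spin": 0, "grip": 0}
    - {"offset": [0.3, 0, -0.08], "spin": 0, "grip": 0}
    - {"offset": [0.3, 0, -0.08], "spin": 0, "grip": 0}
    - {"offset": [0.3, 0, -0.08], "spin": 0, "grip": 0}
    - {"offset": [0.3, 0, -0.08], "spin": 0, "grip": 0}
    - {"offset": [0.3, 0, -0.08], "spin": 0, "grip": 0}

```text
time_s: 12.35
position: [0.5505, -0.0496, 0.0708]
orientation: [0.791, 0.611, 0.0, -0.0]
wrist_force: [-0.4, -0.2, 1.1]
gripper_width: 0.0004
finger_force: 0.4
```

>>> step_arm:
  commands:
    - {"offset": [0.3, 0, -0.08], "spin": 0, "grip": 0}
    - {"offset": [0.3, 0, -0.08], "spin": 0, "grip": 0}
    - {"offset": [0.3, 0, -0.08], "spin": 0, "grip": 0}
    - {"offset": [0.3, 0, -0.08], "spin": 0, "grip": 0}
    - {"offset": [0.3, 0, -0.08], "spin": 0, "grip": 0}
    - {"offset": [0.3, 0, -0.08], "spin": 0, "grip": 0}
    - {"offset": [0.3, 0, -0.08], "spin": 0, "grip": 0}
    - {"offset": [0.3, 0, -0.08], "spin": 0, "grip": 0}

```text
time_s: 13.02
position: [0.5565, -0.0264, 0.0772]
orientation: [0.791, 0.611, 0.0, -0.0]
wrist_force: [0.4, -1.8, -0.1]
gripper_width: 0.0007
finger_force: 0.4
```

```bash
python3 st.py w5
```

```text
t 13.02 tcp in tester mm [34.1 -3.4 77.2] yaw -14.63 F [ 0.4 -1.8 -0.1]
 ball 0.58 [248. 208.] 3468 along/lat if z40 [52.7 -0.6] depth z 76.0
```

View pics/w5.png

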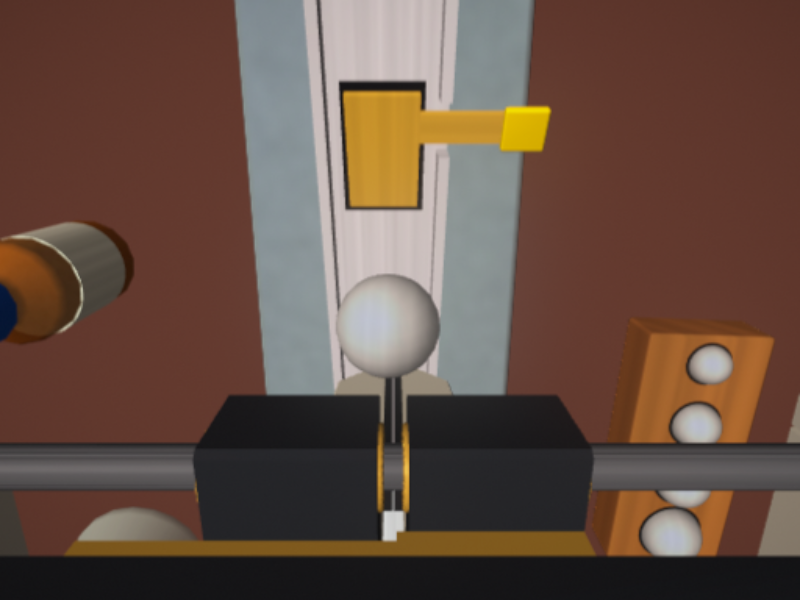

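The ball at (388,325) is still against the fingertip, with the catch ahead at (383,150). I'll go slower over the catch.

>>> step_arm:
  commands:
    - {"offset": [0.3, 0, -0.08], "spin": 0, "grip": 0}
    - {"offset": [0.3, 0, -0.08], "spin": 0, "grip": 0}
    - {"offset": [0.3, 0, -0.08], "spin": 0, "grip": 0}
    - {"offset": [0.3, 0, -0.08], "spin": 0, "grip": 0}
    - {"offset": [0.3, 0, -0.08], "spin": 0, "grip": 0}
    - {"offset": [0.3, 0, -0.08], "spin": 0, "grip": 0}
    - {"offset": [0.25, 0, -0.07], "spin": 0, "grip": 0}
    - {"offset": [0.2, 0, -0.05], "spin": 0, "grip": 0}

```text
time_s: 13.78
position: [0.5622, -0.0046, 0.0832]
orientation: [0.791, 0.611, 0.0, -0.0]
wrist_force: [0.1, -1.4, 0.1]
gripper_width: 0.0002
finger_force: 0.4
```

>>> step_arm:
  commands:
    - {"offset": [0.2, 0, -0.05], "spin": 0, "grip": 0}
    - {"offset": [0.2, 0, -0.05], "spin": 0, "grip": 0}
    - {"offset": [0.2, 0, -0.05], "spin": 0, "grip": 0}
    - {"offset": [0.2, 0, -0.05], "spin": 0, "grip": 0}
    - {"offset": [0.2, 0, -0.05], "spin": 0, "grip": 0}
    - {"offset": [0.2, 0, -0.05], "spin": 0, "grip": 0}
    - {"offset": [0.2, 0, -0.05], "spin": 0, "grip": 0}
    - {"offset": [0.2, 0, -0.05], "spin": 0, "grip": 0}

```text
time_s: 14.45
position: [0.5662, 0.0107, 0.0872]
orientation: [0.791, 0.611, 0.0, -0.0]
wrist_force: [-0.9, -0.7, 0.8]
gripper_width: 0.0004
finger_force: 0.8
```

>>> step_arm:
  commands:
    - {"offset": [0.2, 0, -0.05], "spin": 0, "grip": 0}
    - {"offset": [0.2, 0, -0.05], "spin": 0, "grip": 0}
    - {"offset": [0.2, 0, -0.05], "spin": 0, "grip": 0}
    - {"offset": [0.2, 0, -0.05], "spin": 0, "grip": 0}
    - {"offset": [0.2, 0, -0.05], "spin": 0, "grip": 0}
    - {"offset": [0.2, 0, -0.05], "spin": 0, "grip": 0}
    - {"offset": [0.2, 0, -0.05], "spin": 0, "grip": 0}

```text
time_s: 15.03
position: [0.5698, 0.0243, 0.0906]
orientation: [0.791, 0.611, 0.0, -0.0]
wrist_force: [0.0, -1.2, 0.1]
gripper_width: 0.0003
finger_force: 0.6
```

```bash
python3 st.py w6
```

```text
t 15.03 tcp in tester mm [86.5 -3.4 90.6] yaw -14.63 F [ 0.  -1.2  0.1]
 ball 0.75 [251. 210.] 3630 along/lat if z40 [98.7 -2.5] depth z 94.0
 ball 0.41 [248. 204.] 25522 along/lat if z40 [102.8  -0.4] depth z 92.0
```

View pics/w6.png

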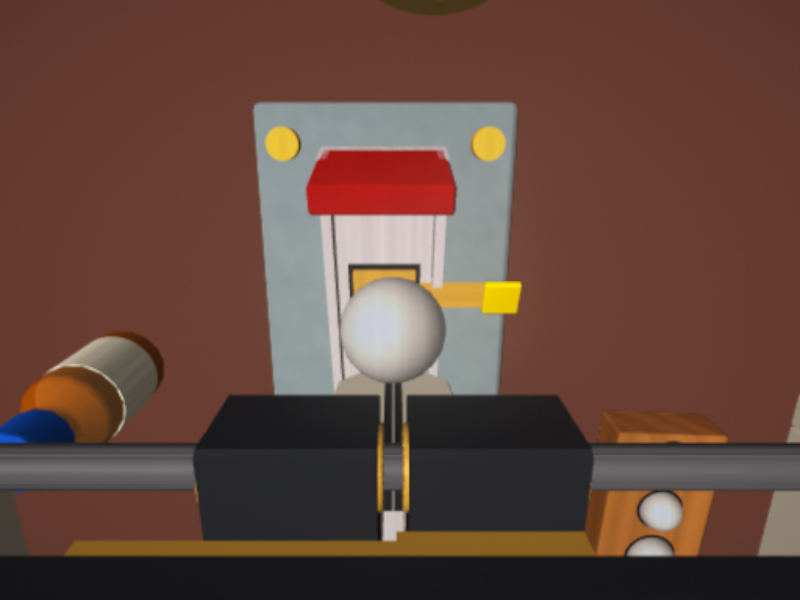

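>>> step_arm:
  commands:
    - {"offset": [0.2, 0, -0.05], "spin": 0, "grip": 0}
    - {"offset": [0.2, 0, -0.05], "spin": 0, "grip": 0}
    - {"offset": [0.2, 0, -0.05], "spin": 0, "grip": 0}
    - {"offset": [0.2, 0, -0.05], "spin": 0, "grip": 0}
    - {"offset": [0.15, 0, -0.05], "spin": 0, "grip": 0}
    - {"offset": [0.15, 0, -0.05], "spin": 0, "grip": 0}
    - {"offset": [0.15, 0, -0.04], "spin": 0, "grip": 0}
    - {"offset": [0.15, 0, -0.04], "spin": 0, "grip": 0}

```text
time_s: 15.8
position: [0.5733, 0.0379, 0.0945]
orientation: [0.791, 0.611, 0.0, -0.0]
wrist_force: [-0.2, -0.6, -0.0]
gripper_width: 0.0004
finger_force: 0.0
```

>>> step_arm:
  commands:
    - {"offset": [0.15, 0, -0.04], "spin": 0, "grip": 0}
    - {"offset": [0.15, 0, -0.04], "spin": 0, "grip": 0}
    - {"offset": [0.1, 0, -0.03], "spin": 0, "grip": 0}
    - {"offset": [0.1, 0, -0.03], "spin": 0, "grip": 0}

```text
time_s: 16.13
position: [0.5745, 0.0427, 0.0958]
orientation: [0.791, 0.611, 0.0, -0.0]
wrist_force: [0.5, 0.3, 0.0]
gripper_width: 0.0006
finger_force: 0.0
```

```bash
python3 st.py w7
```

```text
t 16.13 tcp in tester mm [105.4  -3.4  95.8] yaw -14.63 F [0.5 0.3 0. ]
 ball 0.93 [244. 209.] 3111 along/lat if z40 [116.6   2.1] depth z 98.0
```

View pics/w7.png

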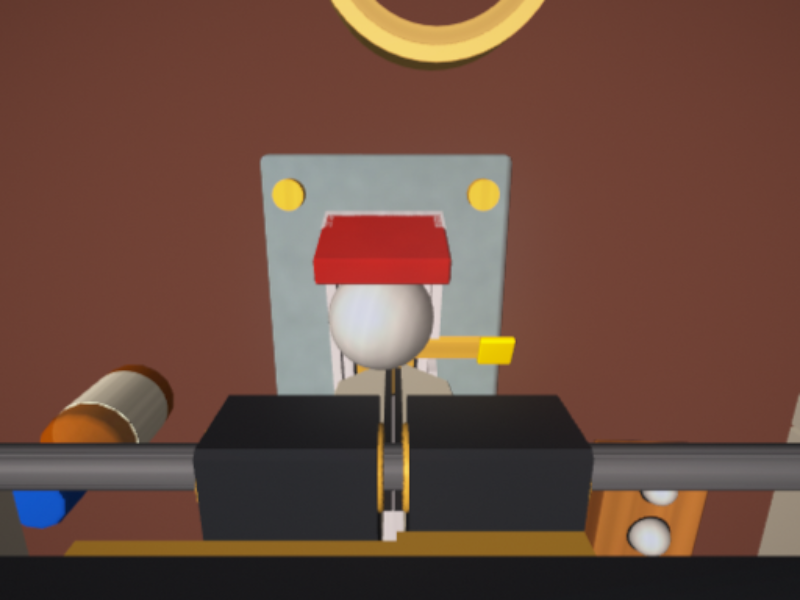

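The ball at (382,318) has come off the fingertip and lies at the red stop, with the catch risen behind it. I'll nudge it gently a few mm to confirm it is home.

>>> step_arm:
  commands:
    - {"offset": [0.1, 0, -0.03], "spin": 0, "grip": 0}
    - {"offset": [0.1, 0, -0.03], "spin": 0, "grip": 0}
    - {"offset": [0.05, 0, -0.01], "spin": 0, "grip": 0}
    - {"offset": [0.05, 0, -0.01], "spin": 0, "grip": 0}
    - {"offset": [0, 0, 0], "spin": 0, "grip": 0}

```text
time_s: 16.65
position: [0.5753, 0.0455, 0.0966]
orientation: [0.791, 0.611, 0.0, -0.0]
wrist_force: [-0.8, -0.7, -0.1]
gripper_width: 0.0007
finger_force: 0.0
```

```bash
python3 st.py
```

```text
t 16.65 tcp in tester mm [108.4  -3.4  96.6] yaw -14.63 F [-0.8 -0.7 -0.1]
 ball 0.67 [244. 214.] 2982 along/lat if z40 [116.    1.8] depth z 98.0
```

>>> step_arm:
  commands:
    - {"offset": [-0.2, 0, 0], "spin": 0, "grip": 0}
    - {"offset": [-0.4, 0, -0.1], "spin": 0, "grip": 0}
    - {"offset": [-0.8, 0, -0.5], "spin": 0, "grip": 0}
    - {"offset": [-1, 0, -2], "spin": 0, "grip": 0}
    - {"offset": [-1.5, 0, -2.5], "spin": 0, "grip": 0}
    - {"offset": [-2, 0, -2.5], "spin": 0, "grip": 0}
    - {"offset": [-1, 0, -1], "spin": 0, "grip": 0}
    - {"offset": [0, 0, 0], "spin": 0, "grip": 0}

```text
time_s: 17.42
position: [0.5587, -0.0238, 0.1855]
orientation: [0.792, 0.61, 0.002, 0.002]
wrist_force: [0.9, 0.1, -0.0]
gripper_width: 0.0005
finger_force: 0.0
```

```bash
python3 - <<'E'
from st import *
look()
c=calibration('wrist');im,d=snapshot('wrist')
for x in masks_of('wrist','ball_center')[:2]:
    vv,uu=np.nonzero(x['pixels']); print(x['bbox'],[ (lambda w:(w@U*1e3).round(1))(ray_z(c,uu.mean(),r,.0824)[:2]-C) for r in (vv.min(),vv.max())])
for n in ['top','scene']:
    c=calibration(n); i2,_=snapshot(n)
    for x in tip_of(n,'ball_center')[:4]:
        w=ray_z(c,*x['centre'],.0824)[:2]-C; print(n,round(x['score'],2),(w@U*1e3).round(1),(w@N*1e3).round(1))
cv2.imwrite('pics/w8.png',cv2.resize(im[60:360,100:450,::-1],(700,600)))
E
```

```text
t 17.42 tcp in tester mm [ 37.1  -4.9 185.5] yaw -14.78 F [ 0.9  0.1 -0. ]
 ball 0.82 [242.  62.] 1871 along/lat if z40 [138.7   1.5] depth z 99.0
[224.1, 41.0, 47.7, 48.5] [np.float64(150.8), np.float64(120.0)]
[215.7, 15.3, 93.8, 221.5] [np.float64(163.0), np.float64(11.3)]
top 0.76 -176.1 102.4
top 0.64 134.8 -5.2
top 0.53 -223.0 14.0
scene 0.79 -248.1 -27.1
scene 0.56 -188.0 60.6
```

View pics/w8.png

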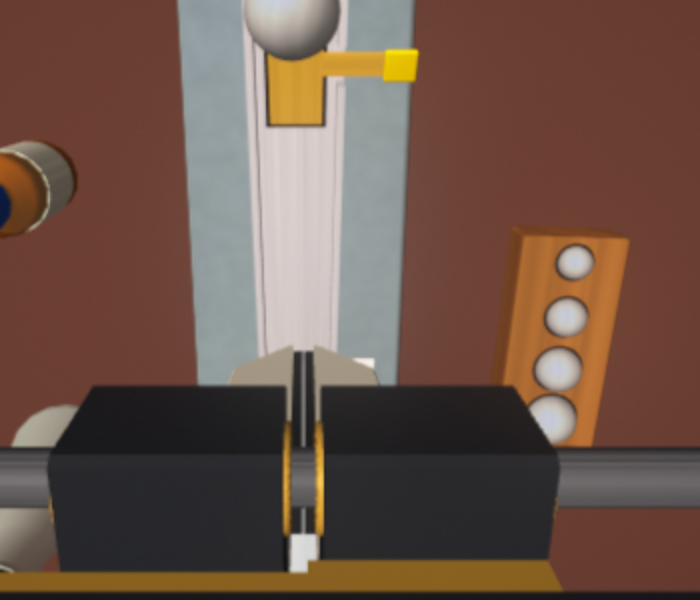

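The ball at (292,10) stays at the top. The two views put its centre at a tester x of about 135 mm, and home or settled is 135–136. The catch is up behind it at (297,90), and the finger is well clear. Handing in.

```bash
python3 -c "
from rig import *
print(hand_in())"
```

```text
the job is handed in; nothing more can be done
None
```

The steel ball is home against the red stop with the catch up behind it, the finger is well clear, and the job was handed in at about 17.5 s of robot time; the hand-in returned no verdict.

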